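# Clear the board jig and hold its sprung jaw open

## Robot

A 7-joint arm with a two-finger parallel gripper is mounted at the origin on the work surface. World frame = base frame: x ahead of the robot, y to its left, z up, the work surface at z = 0. Lengths are in m, angles in rad, forces in N, time in s.
With the tool pointing down it reaches from about 0.4 to 0.85 m from the base axis. Payload 10.4 kg.
Tool frame: the origin (TCP) lies at the very end of the fingers, on their centre line; the grasp point (between the pads) lies 19 mm behind it; z points along the fingers, y is the line along which they close (so a half turn about z gives the same grasp; the last joint's range is limited). The gripper opens to 87 mm and grips with 3 to 60 N. Pads are 19 mm wide; open, the fingers measure 117 mm over their backs; the gripper's body (75 mm by 190 mm) begins 51 mm behind the grasp point.
Start: joints at [-1.204, 0.332, -0.065, 1.46, 0.022, 1.35, -0.088], TCP at [0.237, 0.578, 0.223] pointing down, gripper open.
Joint ranges: [-2.6, 2.6], [-0.5, 2.12], [-1.47, 1.34], [0.16, 2.42], [-1.27, 4.41], [0.06, 2.06], [-2.6, 2.6]. Speed limits (rad/s): [2.22, 2.22, 2.79, 2.79, 3.14, 3.14, 3.14].

## Interface

Orientations are given as a unit quaternion [x, y, z, w].
In Python, from bench import * gives the robot as it stands.
- The arm moves only by the tool step_arm, never from a script. Its arguments are lists of equal length, an entry for each row: "delta_pos": the shift along the world's x, y, z in units of 25 mm (1.0 is 25 mm), a list of three; "turn": the turn about the world's z in units of 0.12 rad (1.0 is 0.12 rad). In form: {"delta_pos": [[tx, ty, tz], ...], "turn": [turn, ...]}. A call has 1 to 12 rows; each row shifts and turns the commanded pose from where the row before left it; what a row does not reach is not made up. A row lasts 1/10 s, in which the tool goes at most 50 mm and 8.59 degrees, less where a joint would pass 70% of its speed; a pose out of reach is approached as far as the arm can. A call with a number of a shift or a turn outside -1 to 1 is refused whole. A call with a gripper value outside its range is refused whole. "grip" is the closure, from 0 (fully open) to 1 (shut), set as the call begins (left out, the last holds). The fingers move at their own pace and stop on an object; "newtons" is the grip in N (left out, the last holds). Time passes only in rows, so rows that do not move let the fingers close. It gives the time, the measured TCP pose, the force, the opening and the grip force at its end, in the units of the state.
- read_state(): the state, without advancing time (a new reading comes with each control period).
- camera(name): name is "side" or "top" or "wrist"; returns a dict with "image" (480x640x3 uint8, red, green, blue), "z_map" (480x640 float32, m along the optical axis (not along the pixel's ray), 0 where there is no reading), "mtx" (3x3 intrinsics, pixels), "dist" ([k1, k2, p1, p2, k3] as OpenCV has them; the pictures are not rectified), "view" (4x4, takes a point from world to camera coordinates). Camera axes: x right, y up, looking along -z (the intrinsics and any distortion apply to the point x, -y, -z); pixel columns grow to the right and rows downward; lengths in m; the calibration is good to about 2 mm. A picture is of the moment at which its call begins.
- close_job(): hands the job in; it is judged then, once.
The state is a dict: "time": time; "joint_positions": joint angles; "joint_vel": joint speeds; "joint_torque": joint torques, N m; "ee_pos": TCP position; "eef_rot": TCP orientation; "ft_force": force on the tool from outside, world axes, zero at the start; "torque": the same for the moment, N m; "width": finger opening in m; "grip_force": force on a finger pad.
Only numpy, scipy, OpenCV 4.12 (cv2) and the standard library are available. Lean on these libraries where they do the work, as an engineer would, in place of code of your own. Each camera call takes 0.05 s, during which the arm holds its last target. There are 200 camera calls.

## Task

Make the board-holding jig ready for a new circuit board: with the bench brush, not the fingers, sweep the four loose components off its bed into the tray along its far edge, and put the brush back down on the bench, clear of the jig. Then pull the jig's sprung rod out by its knob until the black ring on the rod has just come out of the sleeve, and finish while still holding it there so that the board can be dropped in; leave everything else on the bench where it is.

Things in the scene. Friction and masses are not known exactly. Their poses are not given: they have to be found in the camera images.
- jig: Board-holding jig, fixed. Origin on the bench under the middle of the space between its two jaws (rod at rest). x points across the bed to the tray, y from the fixed jaw to the rod's knob, z up. In mm: bed from x -75 to 65, y -82 to 134, top 48 above the bench; grey uprights 50 above the bed at y -82 to -70 and y 122 to 134.
- bed (a point): Middle of the flat aluminium bed between the jaws, on its top, 48 mm above the bench; axes as the jig's. The grooved black jaws are 90 long in x (-45 to 45) and stand from 2 to 38 above the bed: face of the fixed one at y -58, of the sprung one at y 59 with the rod at rest (it moves out with the rod).
- tray (a point): Centre of the inner floor of the grey open tray along the bed's far edge: inside 89 mm (jig x 64 to 153) by 194 (y -97 to 97), walls 38 high, so 10 lower than the bed's top; the bed is open towards it.
- sleeve_mouth (a point): Centre of the open end of the steel sleeve (26 mm thick) that the rod comes out of along +y; 68 above the bench, at jig y 184; axes as the jig's.
- knob (a point): Middle of the grip of the aluminium pull knob at the rod's outer end, 68 mm above the bench; moves with the rod; axes as the jig's. Ribbed barrel 22 thick, 34 long along y, then on its outer side an end flange 32 across, 6 thick. At rest 24 of bare rod, 12 thick, shows between sleeve and knob.
- pull_rod (a joint): How far the rod, with knob and sprung jaw, is pulled out (m): 0 at rest, end stop at 0.070. The black ring on the rod, 4 mm wide, is hidden in the sleeve at rest, begins to show at 0.044 and has just come out at 0.048. The spring pulls back with 4.5 N at rest, 10 N at the ring, and takes the rod home if let go.
- brush_grip (a point): Bench brush standing on its bristles; this point is in the middle of its upright wooden grip, 52 mm above the bristle tips. z up, y along the brush, x across. Stiff black bristles 94 (y) x 24 (x) x 24 high; wooden back 98 x 28, from 24 to 36 high; grip 62 (y) x 18 (x), from 36 to 72 high. About 0.1 kg.
- relay_mid (a point): black relay lying on its side, 29 x 16 x 13 high; this point is its centre, loose on the jig's bed, any yaw, 10 to 20 g
- film_cap_mid (a point): grey box film capacitor lying flat, 26 x 17 x 11 high; this point is its centre, loose on the jig's bed, any yaw, 10 to 20 g
- terminal_block_mid (a point): green two-way screw terminal block, 20 x 16 x 15 high; this point is its centre, loose on the jig's bed, any yaw, 10 to 20 g
- choke_mid (a point): copper-wound ring choke lying flat, 23 across, 13 high; this point is its centre, loose on the jig's bed, any yaw, 10 to 20 g
- breadboard: bystander: white solderless breadboard on a green plate, 150 x 200 x 22, to the left of the jig; origin under its centre
- screwdriver: bystander: black-handled screwdriver, about 150 long, lying along its x in front of the jig; origin beneath its middle
- probe: bystander: grey oscilloscope probe, 135 long, 17 thick, lying along its x beside the jig; origin beneath its middle
- pot: bystander: small potentiometer with upright metal shaft, 18 x 18 x 24; origin under its centre
- multimeter: bystander: black and grey multimeter lying on its back, 150 x 78 x 46; origin under its centre
- solder_spool: bystander: spool of solder wire standing on its flange, 64 across, 50 high; origin under its centre
- side_cutters: bystander: side cutters with black grips lying flat, 140 x 56 x 12; origin near the middle of the length
- cleaner_bottle: bystander: white plastic cleaner bottle, 48 across, 110 high; origin under its centre
There are look-alikes about, which are no part of the job. Leave any pink or purple look-alike of the part that bears brush_grip alone.

How it is judged:
On the way, in this order (a step that is already met when the one before it is completed fails the run):
1. all four components are in the jig's tray (x of relay_mid in the frame of jig between 0.062 and 0.155 m and y of relay_mid in the frame of jig between -0.1 and 0.1 m and z of each of relay_mid, film_cap_mid, terminal_block_mid, choke_mid in the frame of jig below 0.045 m and x of film_cap_mid in the frame of jig between 0.062 and 0.155 m and y of film_cap_mid in the frame of jig between -0.1 and 0.1 m and x of terminal_block_mid in the frame of jig between 0.062 and 0.155 m and y of terminal_block_mid in the frame of jig between -0.1 and 0.1 m and x of choke_mid in the frame of jig between 0.062 and 0.155 m and y of choke_mid in the frame of jig between -0.1 and 0.1 m), for 0.2 s.
2. the brush is down on the bench, released, clear of the jig (height (world z) of brush_grip below 0.07 m and contact force between the fingers and brush below 0.1 N and contact force between brush and jig below 0.1 N), for 0.2 s.
3. the rod is pulled out to its ring and held by the fingers (value of joint pull_rod between 0.044 and 0.053 m and contact force between the fingers and pull_rod above 3 N), for 0.3 s.
At the end, for the whole second after the job is handed in: All four components are in the tray, the brush is on the bench, let go and not touching the jig, and the fingers hold the rod still, pulled out to 0.044 to 0.053 m (ring showing, at most 5 mm of bare rod behind it), through the last second (all of step 1 and all of step 2 and all of step 3 and velocity of joint pull_rod between -0.01 and 0.01 m/s); the arm keeps its last pose, push and grip.
It fails at once if the fingers touch one of the four components (contact force between the fingers and relay above 0.5 N or contact force between the fingers and film_cap above 0.5 N or contact force between the fingers and terminal_block above 0.5 N or contact force between the fingers and choke above 0.5 N).
It fails at once if a bystander is moved by more than 20 mm (distance of any of breadboard, screwdriver, probe, pot, multimeter, solder_spool, side_cutters, cleaner_bottle from where it was at the start of the episode above 0.02 m).
It also fails if it takes over 51 s, if anything falls off the work surface, if the arm or the gripper's body presses on something with over 40 N, if the wrist force passes 120 N, or if a joint passes its speed limit or range.

## Working session

There is one attempt and no reset: what is moved stays moved. The work goes in short steps, Python scripts to look and compute and a tool call to move; the robot and the scene stay as the last step left them, time stands still between calls to the robot, and variables do not carry over. Pictures are saved under pics/ and viewed, at most 10 in all, crops included, and the job is handed in when it is done.

Besides the shell and the picture viewer there is one more tool, called after ">>>" as name(argument=value, ...), one argument or row to a line, values as JSON. step_arm: Moves the arm, as the interface text tells. Shifts and turns lie within -1 to 1; 1 stands for 25 mm of shift or 0.12 rad of turn. Its arguments: {"type":"object","properties":{"delta_pos":{"type":"array"},"turn":{"type":"array"},"grip":{"type":"number"},"newtons":{"type":"number"}},"required":["delta_pos","turn"]}

```bash
mkdir -p pics; cat > h.py <<'E'
from bench import *
import numpy as np, cv2
def cap(n):
    c=camera(n); np.savez(f'pics/{n}.npz',**{k:np.array(v) for k,v in c.items()}); return c
def cloud(c):
    z=c['z_map']; H,W=z.shape
    u,v=np.meshgrid(np.arange(W),np.arange(H))
    p=cv2.undistortPoints(np.stack([u,v],-1).reshape(-1,1,2).astype(float),np.array(c['mtx']),np.array(c['dist'])).reshape(H,W,2)
    P=np.stack([p[...,0]*z,-p[...,1]*z,-z,np.ones_like(z)],-1)
    X=P@np.linalg.inv(np.array(c['view'])).T
    X=X[...,:3]; X[z==0]=np.nan
    return X
def save(c,f): cv2.imwrite('pics/'+f,c['image'][...,::-1])
E
python3 - <<'E'
from h import *
for n in('top','side'):
    c=cap(n); save(c,n+'0.png')
s=read_state(); print({k:np.round(v,3) for k,v in s.items()})
E
```

```text
{'time': np.float64(0.1), 'joint_positions': array([-1.204,  0.333, -0.065,  1.461,  0.022,  1.35 , -0.089]), 'joint_vel': array([ 0.001, -0.003, -0.   , -0.003, -0.001,  0.   ,  0.001]), 'joint_torque': array([ 2.0000e-03, -6.2454e+01,  2.4000e-02, -3.9072e+01, -6.1000e-02,
        3.6000e-02,  0.0000e+00]), 'ee_pos': array([0.237, 0.578, 0.222]), 'eef_rot': array([ 0.194,  0.981, -0.001, -0.   ]), 'ft_force': array([0.303, 0.023, 0.812]), 'torque': array([ 0.07 ,  0.047, -0.007]), 'grip_force': np.float64(0.0), 'width': np.float64(0.087)}
```

View pics/top0.png

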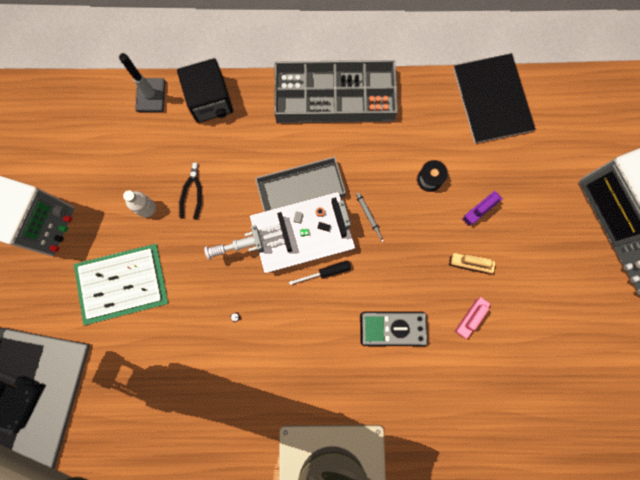

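View pics/side0.png

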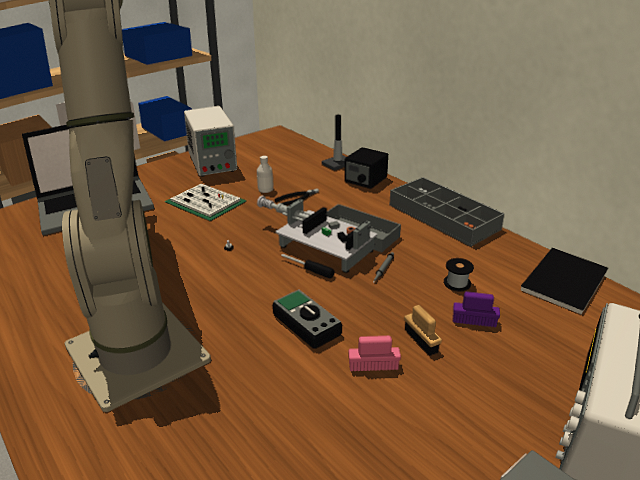

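The top view shows the jig at about (303,232) with its knob at (215,252) to the left. The wooden brush is at (472,263), between the pink and purple look-alikes, and the four components lie on the bed around (310,225).

```bash
python3 - <<'E'
from h import *
c=dict(np.load('pics/top.npz')); X=cloud(c); im=c['image'].astype(int)
def reg(u0,u1,v0,v1,z0,z1):
    m=np.zeros(X.shape[:2],bool); m[v0:v1,u0:u1]=1
    return m&(X[...,2]>z0)&(X[...,2]<z1)
def rect(m,t):
    r=cv2.minAreaRect(X[m][:,:2].astype(np.float32)*1000); print(t,m.sum(),np.round(r[0],1),np.round(r[1],1),round(r[2],1),'zmed',np.round(np.median(X[m][:,2]),4),'ztop',np.round(np.percentile(X[m][:,2],98),4))
rect(reg(440,505,245,285,.015,.1),'brush'); rect(reg(440,505,245,285,.055,.1),'brushgrip')
white=(im.min(-1)>150)
m=reg(240,360,185,280,.04,.056); rect(m,'bed+'); 
mw=m&white
mw=cv2.morphologyEx(mw.astype(np.uint8),cv2.MORPH_OPEN,np.ones((5,5)))>0
rect(mw,'bedwhite')
rect(reg(250,350,150,215,.03,.042),'traywall')
k=reg(195,250,235,265,.05,.12); rect(k,'knob+sleeve')
rect(reg(195,226,235,265,.05,.12),'knob')
def mk(t,cond):
    m=reg(288,336,202,242,.045,.075)&cond
    n,l,s,ce=cv2.connectedComponentsWithStats(m.astype(np.uint8))
    for i in range(1,n):
        if s[i,4]>8: print(t,ce[i],s[i],np.round(X[l==i].mean(0),4))
R,G,B=im[...,0],im[...,1],im[...,2]
mk('green',(G>R+40)); mk('dark',(im.max(-1)<70)); mk('red',(R>B+40)); mk('grey',(im.max(-1)<170)&(im.max(-1)>90)&(abs(R-B)<25))
for t,a in dict(bott=(120,160,185,222,.02,.15),cut=(175,206,160,222,.005,.05),probe=(355,385,190,245,.005,.05),mm=(355,432,305,350,.01,.1),sd=(285,355,258,287,.006,.04),pot=(225,245,308,325,.008,.05),spool=(415,450,155,195,.01,.1),pink=(450,495,292,342,.015,.1),purp=(460,505,188,228,.015,.1)).items(): rect(reg(*a),t)
s=cv2.resize(c['image'][150:290,190:370,::-1],None,fx=4,fy=4,interpolation=cv2.INTER_CUBIC); cv2.imwrite('pics/crop1.png',s)
E
```

```text
brush 575 [ 477.4 -333.1] [98.2 29.3] 77.3 zmed 0.0437 ztop 0.0756
brushgrip 256 [ 476.5 -335. ] [62.5 18.3] 77.5 zmed 0.0717 ztop 0.0764
bed+ 4186 [583.3  63. ] [204.  231.5] 14.6 zmed 0.0487 ztop 0.0531
bedwhite 3504 [551.2  62.7] [141.7 215.9] 15.4 zmed 0.0488 ztop 0.053
traywall 312 [662.4  65.2] [107.6 199.9] 15.0 zmed 0.0375 ztop 0.0415
knob+sleeve 420 [512.1 228.6] [ 36.2 102.7] 12.7 zmed 0.0769 ztop 0.0851
knob 207 [501.6 255.9] [29.5 45.1] 9.7 zmed 0.0773 ztop 0.0856
green [304.   231.76] [300 229   9   7  50] [0.5472 0.0562 0.0615]
dark [323.73684211 226.50877193] [318 223  12   8  57] [0.5591 0.0105 0.0618]
red [319.63888889 211.72222222] [315 207  10  10  72] [0.5948 0.0197 0.0599]
grey [299.41935484 218.83870968] [294 214   9   9  31] [0.5792 0.0669 0.056 ]
grey [290.31111111 232.62222222] [288 218   8  24  90] [0.5481 0.0885 0.0492]
grey [326.5    229.0625] [320 225  11   7  16] [0.5548 0.0041 0.0535]
grey [305.53333333 234.6       ] [301 232   9   5  15] [0.5418 0.0528 0.0549]
bott 529 [620.  440.5] [39.6 47.9] 56.0 zmed 0.0741 ztop 0.1128
cut 517 [668.1 336.3] [151.5  68.9] 1.9 zmed 0.0107 ztop 0.0153
probe 275 [ 597.7 -103. ] [134.1  65.7] 3.0 zmed 0.0138 ztop 0.0187
mm 2321 [ 327.  -144.6] [149.2  78.4] 89.5 zmed 0.0392 ztop 0.0493
sd 422 [460.6  15.9] [153.8  56.2] 89.0 zmed 0.023 ztop 0.0297
pot 47 [357.3 219.6] [17.2 17.7] 27.4 zmed 0.012 ztop 0.0246
spool 618 [ 690.6 -252.7] [62.3 66. ] 44.7 zmed 0.0509 ztop 0.0554
pink 632 [ 350.4 -326.3] [30.2 98.8] 52.4 zmed 0.0446 ztop 0.0753
purp 487 [ 608.6 -367.5] [27.9 98.5] 39.1 zmed 0.0402 ztop 0.076
```

View pics/crop1.png

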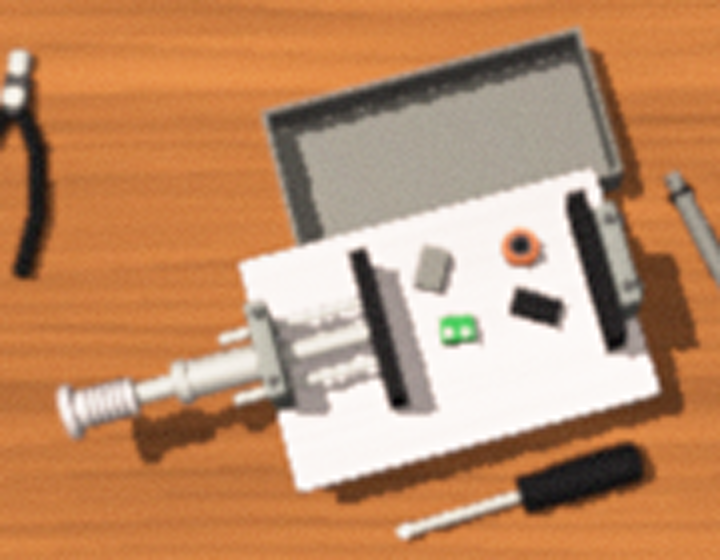

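The crop shows the components at crop pixels (432,268), (521,246), (458,329) and (536,306), all inside the jaw gap. The jig's yaw is about 15° with its origin near (0.563, 0.039). The brush is at (0.477, -0.334), with its long axis at 77.4°.

>>> step_arm(
  delta_pos=[
    [1, -1, 0],
    [1, -1, 0],
    [1, -1, 0],
    [1, -1, 0],
    [1, -1, 0],
    [1, -1, 0],
    [1, -1, 0],
    [1, -1, 0],
    [1, -1, 0],
    [1, -1, 0],
    [1, -1, 0],
    [1, -1, 0],
  ],
  turn=[-0.33, -0.33, -0.33, -0.33, -0.33, -0.33, -0.33, -0.33, -0.33, -0.33, -0.33, -0.33],
  grip=0,
)

```text
time: 1.3
ee_pos: [0.5382, 0.2769, 0.2223]
eef_rot: [0.42, 0.908, -0.0, -0.0]
ft_force: [-0.5, 0.1, 0.3]
width: 0.0869
grip_force: 0.0
```

>>> step_arm(
  delta_pos=[
    [0, -1, 0],
    [0, -1, 0],
    [0, -1, 0],
    [0, -1, 0],
    [0, -1, 0],
    [0, -1, 0],
    [0, -1, 0],
    [0, -1, 0],
    [0, -1, 0],
    [0, -1, 0],
    [0, -1, 0],
    [0, -1, 0],
  ],
  turn=[-0.33, -0.33, -0.33, -0.33, -0.33, -0.33, -0.33, -0.33, -0.33, -0.33, -0.33, -0.33],
)

```text
time: 2.5
ee_pos: [0.5374, -0.0239, 0.2226]
eef_rot: [0.622, 0.783, 0.0, 0.0]
ft_force: [0.6, 0.3, 0.2]
width: 0.087
grip_force: 0.0
```

>>> step_arm(
  delta_pos=[
    [-0.2, -1, 0],
    [-0.2, -1, 0],
    [-0.2, -1, 0],
    [-0.2, -1, 0],
    [-0.2, -1, 0],
    [-0.2, -1, 0],
    [-0.2, -1, 0],
    [-0.2, -1, 0],
    [-0.2, -1, 0],
    [-0.2, -1, 0],
    [-0.2, -1, 0],
    [-0.2, -1, 0],
  ],
  turn=[-0.33, -0.33, -0.33, -0.33, -0.33, -0.33, -0.33, -0.33, -0.33, -0.33, -0.33, -0.33],
)

```text
time: 3.7
ee_pos: [0.4768, -0.3239, 0.2226]
eef_rot: [0.789, 0.614, -0.0, 0.0]
ft_force: [0.6, -0.5, 0.5]
width: 0.0872
grip_force: 0.0
```

>>> step_arm(
  delta_pos=[
    [0, -0.4, -0.8],
    [0, 0, -0.8],
    [0, 0, -0.8],
    [0, 0, -0.8],
    [0, 0, -0.8],
    [0, 0, 0],
  ],
  turn=[0.2, 0, 0, 0, 0, 0],
)

```text
time: 4.3
ee_pos: [0.4757, -0.3319, 0.1201]
eef_rot: [0.781, 0.624, -0.001, -0.002]
ft_force: [-0.2, 0.3, 0.3]
width: 0.0869
grip_force: 0.0
```

```bash
python3 - <<'E'
from h import *
c=cap('wrist'); save(c,'w1.png'); X=cloud(c); s=read_state(); print(s['ee_pos'],s['eef_rot'])
for z0 in(.02,.06):
    m=(X[...,2]>z0)&(X[...,2]<.085)&(abs(X[...,0]-.477)<.06)&(abs(X[...,1]+.334)<.07)
    print(m.sum(),cv2.minAreaRect(X[m][:,:2].astype(np.float32)*1000),np.percentile(X[m][:,2],[50,95]))
E
```

```text
[ 0.47645863 -0.33234291  0.12184161] [ 7.81048621e-01  6.24469215e-01 -7.08631261e-04 -8.65329368e-04]
5845 ((477.59405517578125, -332.33465576171875), (96.91027069091797, 28.027942657470703), 76.9794921875) [0.06721492 0.07228546]
3075 ((477.6556091308594, -332.36083984375), (61.140865325927734, 17.918254852294922), 76.9217758178711) [0.07114286 0.07255428]
```

View pics/w1.png

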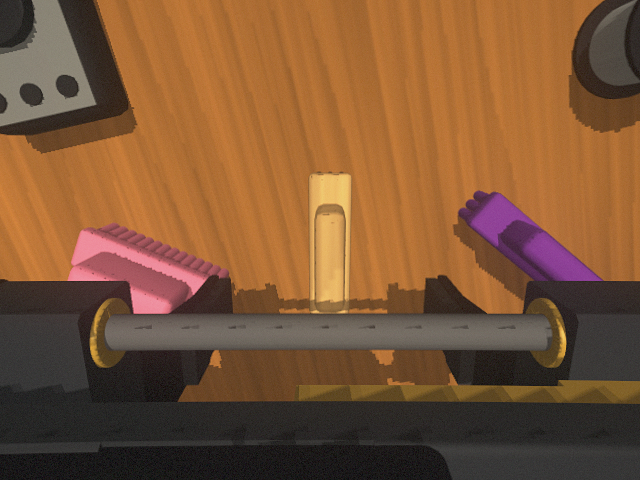

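The wrist view shows the brush centred between the fingers at about (330,250) and aligned. Next I lower the gripper and grasp it.

>>> step_arm(
  delta_pos=[
    [0, 0, -0.8],
    [0, 0, -0.8],
    [0, 0, -0.8],
    [0, 0, -0.5],
    [0, 0, -0.3],
    [0, 0, 0],
  ],
  turn=[0, 0, 0, 0, 0, 0],
)

```text
time: 4.95
ee_pos: [0.4774, -0.332, 0.0425]
eef_rot: [0.781, 0.625, -0.0, -0.0]
ft_force: [0.1, -0.1, 0.3]
width: 0.0871
grip_force: 0.0
```

>>> step_arm(
  delta_pos=[
    [0, 0, 0],
    [0, 0, 0],
    [0, 0, 0],
    [0, 0, 0],
    [0, 0, 0],
    [0, 0, 0],
    [0, 0, 0],
    [0, 0, 0],
  ],
  turn=[0, 0, 0, 0, 0, 0, 0, 0],
  grip=1,
  newtons=40,
)

```text
time: 5.75
ee_pos: [0.4775, -0.3319, 0.0426]
eef_rot: [0.781, 0.625, 0.0, 0.0]
ft_force: [0.4, 0.7, 0.5]
width: 0.0308
grip_force: 0.0
```

>>> step_arm(
  delta_pos=[
    [0, 0, 0],
    [0, 0, 0],
    [0, 0, 0],
    [0, 0, 0],
    [0, 0, 0.8],
    [0, 0, 0.8],
    [0, 0, 0.8],
    [0, 0, 0.8],
    [0, 0, 0.8],
    [0, 0, 0.8],
    [0, 0, 0],
  ],
  turn=[0, 0, 0, 0, 0, 0, 0, 0, 0, 0, 0],
)

```text
time: 6.85
ee_pos: [0.4785, -0.3327, 0.165]
eef_rot: [0.781, 0.625, 0.001, 0.002]
ft_force: [0.5, 0.5, -1.2]
width: 0.0182
grip_force: 40.0
```

>>> step_arm(
  delta_pos=[
    [0.08, 0.9, 0],
    [0.08, 0.9, 0],
    [0.08, 0.9, 0],
    [0.08, 0.9, 0],
    [0.08, 0.9, 0],
    [0.08, 0.9, 0],
    [0.08, 0.9, 0],
    [0.08, 0.9, 0],
  ],
  turn=[0.25, 0.25, 0.25, 0.25, 0.25, 0.25, 0.25, 0.25],
)

```text
time: 7.65
ee_pos: [0.4931, -0.1506, 0.1617]
eef_rot: [0.7, 0.714, -0.0, -0.0]
ft_force: [0.1, -0.6, -1.1]
width: 0.0179
grip_force: 40.0
```

>>> step_arm(
  delta_pos=[
    [0.08, 0.9, 0],
    [0.08, 0.9, 0],
    [0.08, 0.9, 0],
    [0.08, 0.9, 0],
    [0.08, 0.9, 0],
    [0.08, 0.9, 0],
    [0.06, 0.9, 0],
    [0, 0.7, 0],
    [0, 0, 0],
    [0, 0, 0],
  ],
  turn=[0.25, 0.25, 0.25, 0.25, 0.25, 0.25, 0.25, 0.3, 0, 0],
)

```text
time: 8.65
ee_pos: [0.507, 0.023, 0.1625]
eef_rot: [0.607, 0.795, -0.0, 0.0]
ft_force: [-0.3, -0.3, -0.3]
width: 0.0181
grip_force: 40.0
```

```bash
python3 - <<'E'
from h import *
s=read_state(); q=s['eef_rot']; print(s['ee_pos'],np.degrees(np.arctan2(q[1]**2-q[0]**2,2*q[0]*q[1])),s['width'],s['grip_force'])
cs=cap('side'); c=cap('wrist'); 
im=np.hstack([cv2.resize(c['image'],(400,300)),cs['image'][170:320,220:420].repeat(2,0).repeat(2,1)]); cv2.imwrite('pics/w2.png',im[...,::-1])
X=cloud(c); o=np.array([.5628,.0389]); t=np.radians(15); R=np.array([[np.cos(t),-np.sin(t)],[np.sin(t),np.cos(t)]])
J=(X[...,:2]-o)@R*1000; z=X[...,2]*1000
b=(abs(z-48)<4)&(abs(J[...,0])<110)&(abs(J[...,1])<50); print('bed z',np.nanmedian(z[b]))
m=(z>55)&(z<68)&(J[...,0]>-50)&(J[...,0]<60)&(abs(J[...,1])<50)
n,l,st,ce=cv2.connectedComponentsWithStats(m.astype(np.uint8))
for i in range(1,n):
    if st[i,4]>30: print(st[i,4],ce[i],J[l==i].min(0),J[l==i].max(0))
Y=cloud(dict(np.load('pics/top.npz')))
E
```

```text
[0.50697759 0.02300216 0.1625059 ] 15.226917421028679 0.018085901118221736 39.96472297003493
bed z 47.84965616651565
962 [453.91891892 197.48752599] [15.68970701 14.25292457] [45.96574034 40.07526147]
692 [397.10115607 204.41473988] [-17.71562458  11.04904997] [ 1.54670934 33.61162368]
801 [395.47815231 266.02247191] [-21.5952037  -36.18061417] [ 6.24101272 -8.87246351]
705 [445.57304965 268.78297872] [ 17.32737108 -32.97046455] [ 40.15980241 -14.79023737]
```

View pics/w2.png

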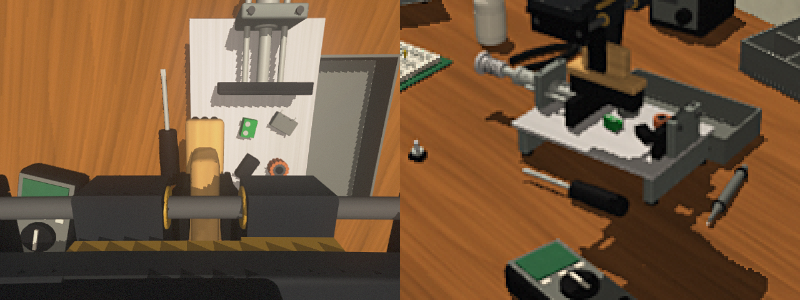

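The four components stand clear ahead of the brush, which lines up with the jaw gap (left panel, brush at (205,180), parts at (245-285,120-170)). I'll lower it to just above the bed and sweep.

>>> step_arm(
  delta_pos=[
    [0, 0, -0.8],
    [0, 0, -0.8],
    [0, 0, -0.7],
    [0, 0, -0.4],
    [0, 0, -0.12],
    [0, 0, 0],
  ],
  turn=[0, 0, 0, 0, 0, 0],
)

```text
time: 9.35
ee_pos: [0.5071, 0.0227, 0.0922]
eef_rot: [0.608, 0.794, -0.0, 0.0]
ft_force: [0.8, 0.4, -1.2]
width: 0.0175
grip_force: 40.0
```

>>> step_arm(
  delta_pos=[
    [0.44, 0.118, 0],
    [0.44, 0.118, 0],
    [0.44, 0.118, 0],
    [0.44, 0.118, 0],
    [0.44, 0.118, 0],
    [0.44, 0.118, 0],
  ],
  turn=[0, 0, 0, 0, 0, 0],
)

```text
time: 9.95
ee_pos: [0.574, 0.0411, 0.0919]
eef_rot: [0.607, 0.794, -0.0, -0.0]
ft_force: [-0.6, -1.1, -0.6]
width: 0.0178
grip_force: 40.0
```

>>> step_arm(
  delta_pos=[
    [0.44, 0.118, 0],
    [0.44, 0.118, 0],
    [0.44, 0.118, 0],
    [0.44, 0.118, 0],
    [0.44, 0.118, 0],
    [0.44, 0.118, 0],
    [0, 0, 0],
  ],
  turn=[0, 0, 0, 0, 0, 0, 0],
)

```text
time: 10.65
ee_pos: [0.6402, 0.0592, 0.0917]
eef_rot: [0.607, 0.795, 0.0, 0.0]
ft_force: [-0.2, 0.8, -1.8]
width: 0.0176
grip_force: 40.0
```

```bash
python3 - <<'E'
from h import *
cs=cap('side'); t=cap('top'); 
im=np.hstack([cv2.resize(t['image'][145:285,240:380],(400,400),interpolation=cv2.INTER_CUBIC),cv2.resize(cs['image'][170:300,260:420],(400,400),interpolation=cv2.INTER_CUBIC)]); cv2.imwrite('pics/s3.png',im[...,::-1])
E
```

```text
(no output)
```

View pics/s3.png

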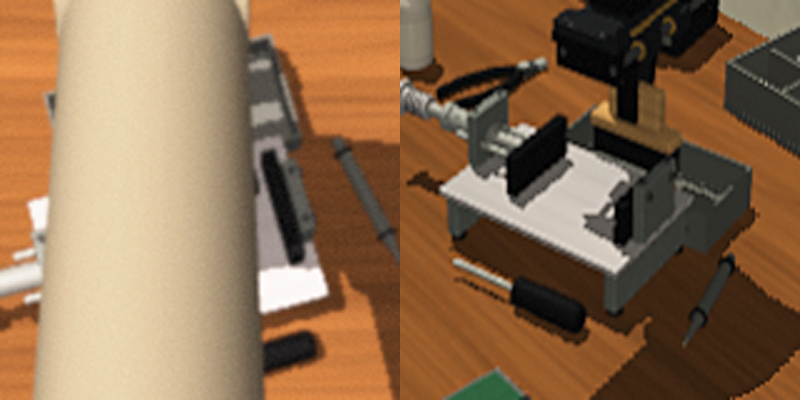

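>>> step_arm(
  delta_pos=[
    [0, 0, 0.7],
    [0, 0, 0.8],
    [0, 0, 0.8],
    [0, 0, 0.8],
    [0, -0.9, 0],
    [0, -0.9, 0],
    [0, -0.9, 0],
    [0, -0.9, 0],
    [0, -0.6, 0],
    [0, 0, 0],
  ],
  turn=[0, 0, 0, 0, 0, 0, 0, 0, 0, 0],
)

```text
time: 11.75
ee_pos: [0.6385, -0.0494, 0.1698]
eef_rot: [0.609, 0.793, -0.0, 0.0]
ft_force: [-0.2, -0.2, -1.7]
width: 0.0171
grip_force: 40.0
```

```bash
python3 - <<'E'
from h import *
c=cap('wrist'); save(c,'w4.png')
X=cloud(c); o=np.array([.5628,.0389]); t=np.radians(15); R=np.array([[np.cos(t),-np.sin(t)],[np.sin(t),np.cos(t)]])
J=(X[...,:2]-o)@R*1000; z=X[...,2]*1000
a=(J[...,0]>68)&(J[...,0]<148)&(abs(J[...,1])<92)
print('tray z pct',np.percentile(z[a],[5,25,50,75,95,100]))
m=a&(z>9)&(z<60)
n,l,st,ce=cv2.connectedComponentsWithStats(m.astype(np.uint8))
for i in range(1,n):
    if st[i,4]>30: print(st[i,4],ce[i],np.median(J[l==i],0),np.percentile(z[l==i],[5,95]))
E
```

```text
tray z pct [  2.13674518   3.53083168 261.00718514 274.75364321 282.37485872
 289.45291345]
854 [405.78337237  13.5058548 ] [108.11297369  50.7377441 ] [12.10814163 15.08018765]
702 [373.73361823  54.89173789] [85.78139936 22.23788467] [13.53606157 19.99900072]
700 [370.60142857 115.39571429] [ 84.78089843 -19.86310359] [16.8895979  20.00808423]
659 [397.9939302 123.3323217] [106.67234696 -25.68509662] [13.92293851 16.95927321]
```

View pics/w4.png

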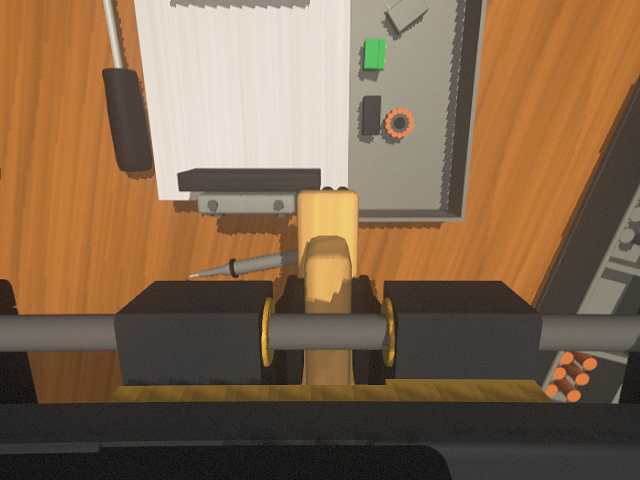

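All four components are in the tray, at (405,13), (374,55), (370,115) and (398,123). Next I'll put the brush down near where it started.

>>> step_arm(
  delta_pos=[
    [-0.58, -0.9, 0],
    [-0.58, -0.9, 0],
    [-0.58, -0.9, 0],
    [-0.58, -0.9, 0],
    [-0.58, -0.9, 0],
    [-0.58, -0.9, 0],
    [-0.58, -0.9, 0],
    [-0.58, -0.9, 0],
    [-0.58, -0.9, 0],
    [-0.58, -0.9, 0],
    [-0.58, -0.9, 0],
    [0, 0, 0],
  ],
  turn=[0, 0, 0, 0, 0, 0, 0, 0, 0, 0, 0, 0],
)

```text
time: 13.0
ee_pos: [0.4778, -0.2962, 0.1699]
eef_rot: [0.609, 0.793, -0.0, 0.0]
ft_force: [0.3, -0.5, -0.8]
width: 0.0174
grip_force: 40.0
```

>>> step_arm(
  delta_pos=[
    [0, 0, -0.8],
    [0, 0, -0.8],
    [0, 0, -0.8],
    [0, 0, -0.8],
    [0, 0, -0.8],
    [0, 0, -0.5],
    [0, 0, -0.3],
    [0, 0, -0.16],
    [0, 0, 0],
    [0, 0, 0],
  ],
  turn=[0, 0, 0, 0, 0, 0, 0, 0, 0, 0],
)

```text
time: 14.0
ee_pos: [0.48, -0.2941, 0.0463]
eef_rot: [0.607, 0.794, 0.0, 0.001]
ft_force: [0.3, 0.2, -2.0]
width: 0.0175
grip_force: 40.0
```

>>> step_arm(
  delta_pos=[
    [0, 0, -0.08],
    [0, 0, -0.05],
    [0, 0, 0],
  ],
  turn=[0, 0, 0],
)

```text
time: 14.3
ee_pos: [0.4796, -0.294, 0.0425]
eef_rot: [0.607, 0.794, 0.0, 0.0]
ft_force: [-0.6, 0.2, -0.4]
width: 0.0178
grip_force: 40.0
```

>>> step_arm(
  delta_pos=[
    [0, 0, 0],
    [0, 0, 0],
    [0, 0, 0],
    [0, 0, 0],
    [0, 0, 0],
    [0, 0, 0],
    [0, 0, 0],
    [0, 0, 0],
    [0, 0, 0],
  ],
  turn=[0, 0, 0, 0, 0, 0, 0, 0, 0],
  grip=0,
)

```text
time: 15.2
ee_pos: [0.4795, -0.294, 0.0423]
eef_rot: [0.607, 0.794, 0.0, 0.0]
ft_force: [0.1, 0.4, -0.6]
width: 0.0811
grip_force: 0.0
```

>>> step_arm(
  delta_pos=[
    [0, 0, 0.8],
    [0, 0, 0.8],
    [0, 0, 0.8],
    [0, 0, 0.8],
    [0, 0, 0.8],
    [0, 0, 0.8],
    [0, 0, 0.8],
  ],
  turn=[0, 0, 0, 0, 0, 0, 0],
)

```text
time: 15.9
ee_pos: [0.4794, -0.2939, 0.1832]
eef_rot: [0.607, 0.794, 0.0, 0.0]
ft_force: [0.5, -0.3, 0.3]
width: 0.0872
grip_force: 0.0
```

>>> step_arm(
  delta_pos=[
    [0.05, 0.95, 0],
    [0.05, 0.95, 0],
    [0.05, 0.95, 0],
    [0.05, 0.95, 0],
    [0.05, 0.95, 0],
    [0.05, 0.95, 0],
    [0.05, 0.95, 0],
    [0.05, 0.95, 0],
    [0.05, 0.95, 0],
  ],
  turn=[0, 0, 0, 0, 0, 0, 0, 0, 0],
)

```text
time: 16.8
ee_pos: [0.4907, -0.0793, 0.1824]
eef_rot: [0.607, 0.794, 0.0, 0.0]
ft_force: [-0.3, -0.1, -0.0]
width: 0.0868
grip_force: 0.0
```

>>> step_arm(
  delta_pos=[
    [0.05, 0.95, 0],
    [0.05, 0.95, 0],
    [0.05, 0.95, 0],
    [0.05, 0.95, 0],
    [0.05, 0.95, 0],
    [0.05, 0.95, 0],
    [0.05, 0.95, 0],
    [0.05, 0.95, 0],
    [0.05, 0.95, 0],
    [0, 0, 0],
  ],
  turn=[0, 0, 0, 0, 0, 0, 0, 0, 0, 0],
)

```text
time: 17.8
ee_pos: [0.5016, 0.1371, 0.1822]
eef_rot: [0.606, 0.796, 0.0, -0.0]
ft_force: [0.2, -0.1, -0.3]
width: 0.0866
grip_force: 0.0
```

```bash
python3 - <<'E'
from h import *
c=cap('wrist'); save(c,'w5.png')
X=cloud(c); o=np.array([.5628,.0389]); t=np.radians(15); R=np.array([[np.cos(t),-np.sin(t)],[np.sin(t),np.cos(t)]])
J=(X[...,:2]-o)@R*1000; z=X[...,2]*1000
m=(abs(J[...,0])<30)&(J[...,1]>150)&(J[...,1]<270)&(z>58)&(z<95)
for y in range(150,262,4):
    k=m&(J[...,1]>=y)&(J[...,1]<y+4)
    if k.sum()>5: print(y,k.sum(),np.round([*np.percentile(J[k][:,0],[2,98]),np.percentile(z[k],98)],1))
s=read_state(); q=s['eef_rot']; print(s['ee_pos'],np.degrees(np.arctan2(q[1]**2-q[0]**2,2*q[0]*q[1])))
for nm in ['top']:
    T=cap(nm); Y=cloud(T); a=(abs(Y[...,0]-.478)<.08)&(abs(Y[...,1]+.294)<.07)&(Y[...,2]>.015)&(Y[...,2]<.1)
    print('brush',cv2.minAreaRect(Y[a][:,:2].astype(np.float32)*1000),np.percentile(Y[a][:,2],95))
E
```

```text
150 282 [-19.2  21.3  79.3]
154 204 [-18.1  19.6  79.3]
158 187 [-9.3 11.4 79.5]
162 181 [-9.4 10.9 79.4]
166 194 [-9.5 10.9 79.6]
170 202 [-9.5 11.5 79.3]
174 202 [-10.2  11.3  81. ]
178 222 [-11.3  12.5  81.2]
182 187 [-11.1  12.4  81.2]
186 117 [-4.7  6.6 74.7]
190 112 [-4.6  6.4 74.9]
194 104 [-4.5  6.3 74.8]
198 118 [-4.5  6.7 75.2]
202 115 [-4.7  6.5 74.9]
206 201 [-9.  10.3 79.5]
210 222 [-9.6 11.3 80.1]
214 233 [-9.7 11.3 79.6]
218 229 [-9.4 11.6 79.8]
222 240 [-9.6 12.1 79.5]
226 251 [-9.5 11.5 79.9]
230 240 [-9.5 12.2 79.8]
234 243 [-9.7 11.6 79.8]
238 240 [-9.4 11.1 79.4]
242 520 [-14.   15.6  84.6]
246 187 [-13.8  15.3  84.4]
[0.50175597 0.13489441 0.18214851] 15.355221791978806
brush ((480.3531188964844, -296.06231689453125), (28.350690841674805, 99.22797393798828), 14.69723892211914) 0.07519508942205763
```

View pics/w5.png

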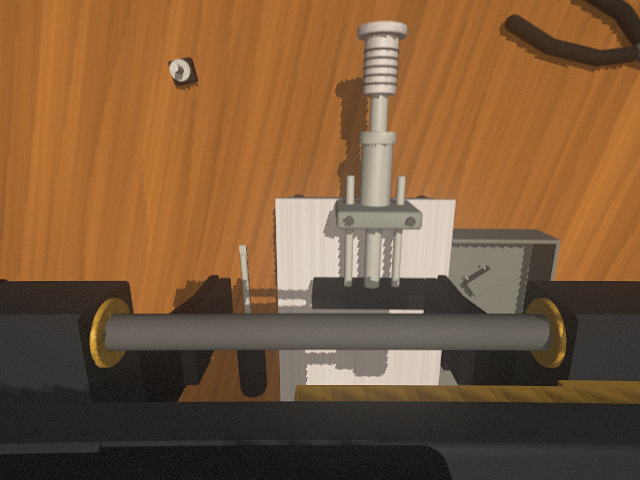

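The wrist view shows the knob barrel at (380,65), with the flange above it and bare rod below. Its centre is at jig (1, 225), and the brush stands at (0.480, -0.296).

>>> step_arm(
  delta_pos=[
    [0.02, 0.84, 0],
    [0.02, 0.84, 0],
    [0.02, 0.84, 0],
    [0.02, 0.84, 0],
    [0.02, 0.84, 0],
    [0, 0.84, 0],
    [0, 0, 0],
  ],
  turn=[0, 0, 0, 0, 0, 0, 0],
)

```text
time: 18.6
ee_pos: [0.5041, 0.2614, 0.1821]
eef_rot: [0.606, 0.795, 0.0, -0.0]
ft_force: [-0.9, 0.3, -0.4]
width: 0.087
grip_force: 0.0
```

>>> step_arm(
  delta_pos=[
    [0, 0, -0.8],
    [0, 0, -0.8],
    [0, 0, -0.8],
    [0, 0, -0.8],
    [0, 0, -0.8],
    [0, 0, -0.7],
    [0, 0, -0.4],
    [0, 0, -0.2],
    [0, 0, 0],
  ],
  turn=[0, 0, 0, 0, 0, 0, 0, 0, 0],
)

```text
time: 19.5
ee_pos: [0.5046, 0.2588, 0.0497]
eef_rot: [0.608, 0.794, -0.0, 0.0]
ft_force: [0.1, 0.6, 0.6]
width: 0.087
grip_force: 0.0
```

>>> step_arm(
  delta_pos=[
    [0, 0, 0],
    [0, 0, 0],
    [0, 0, 0],
    [0, 0, 0],
    [0, 0, 0],
    [0, 0, 0],
    [0, 0, 0],
    [0, 0, 0],
    [0, 0, 0],
    [0, 0, 0],
    [0, 0, 0],
    [0, 0, 0],
  ],
  turn=[0, 0, 0, 0, 0, 0, 0, 0, 0, 0, 0, 0],
  grip=1,
  newtons=45,
)

```text
time: 20.7
ee_pos: [0.5039, 0.2594, 0.0497]
eef_rot: [0.607, 0.794, -0.0, -0.0]
ft_force: [-5.5, -1.8, 3.0]
width: 0.0211
grip_force: 45.0
```

>>> step_arm(
  delta_pos=[
    [-0.06, 0.23, 0],
    [-0.06, 0.23, 0],
    [-0.06, 0.23, 0],
    [-0.06, 0.23, 0],
    [-0.06, 0.23, 0],
    [-0.06, 0.23, 0],
    [-0.06, 0.23, 0],
    [-0.06, 0.23, 0],
    [0, 0, 0],
    [0, 0, 0],
  ],
  turn=[0, 0, 0, 0, 0, 0, 0, 0, 0, 0],
)

```text
time: 21.7
ee_pos: [0.4923, 0.3029, 0.0496]
eef_rot: [0.608, 0.794, -0.002, 0.0]
ft_force: [-6.3, -10.8, 8.7]
width: 0.0204
grip_force: 45.0
```

```bash
python3 - <<'E'
from h import *
s=read_state(); print({k:np.round(s[k],4) for k in('ee_pos','ft_force','width','grip_force')})
c=cap('side'); t=cap('top')
im=np.hstack([cv2.resize(t['image'][215:285,180:260],(400,350),interpolation=cv2.INTER_CUBIC),cv2.resize(c['image'][185:255,225:305],(400,350),interpolation=cv2.INTER_CUBIC)]); cv2.imwrite('pics/s6.png',im[...,::-1])
o=np.array([.5628,.0389]); th=np.radians(15); R=np.array([[np.cos(th),-np.sin(th)],[np.sin(th),np.cos(th)]])
for n,c in(('top',t),('side',c)):
    X=cloud(c);J=(X[...,:2]-o)@R*1000; z=X[...,2]*1000
    for x0,x1,lo,hi,t_ in((-45,45,60,88,'jaw'),(-20,20,160,310,'knob')):
        m=(J[...,0]>x0)&(J[...,0]<x1)&(z>(78 if t_=='jaw' else 60))&(z<(90))&(J[...,1]>lo+(0 if t_=='knob' else -10))&(J[...,1]<hi+(50 if t_=='jaw' else 0))
        if t_=='jaw': m&=(c['image'].max(-1)<80)
        if m.sum()>5: print(n,t_,m.sum(),np.percentile(J[m][:,1],[1,10,50,90,99]))
E
```

```text
{'ee_pos': array([0.4923, 0.3029, 0.0496]), 'ft_force': array([ -6.301 , -10.7558,   8.6766]), 'width': np.float64(0.0204), 'grip_force': np.float64(44.9826)}
top jaw 187 [103.47749277 104.52816689 109.03547798 113.75472986 127.85402826]
top knob 340 [160.61387853 165.4917581  188.16828085 237.50110787 261.33412263]
side jaw 178 [101.2642617  103.93316925 110.83581205 124.80897168 131.05392652]
side knob 288 [161.18273208 170.01301516 240.1376823  275.57371172 291.39256946]
```

View pics/s6.png

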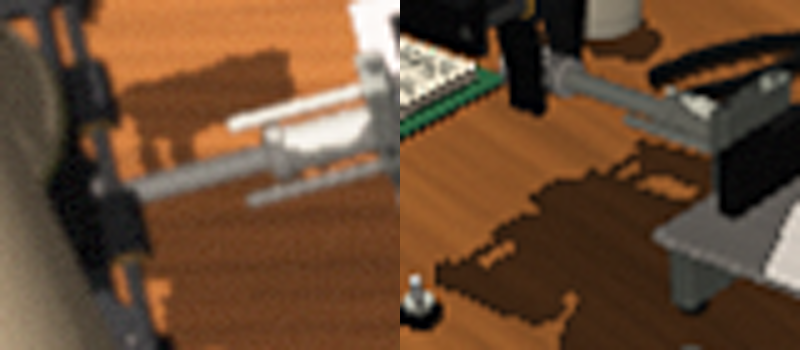

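The ring isn't showing yet: the rod is grey right up to the sleeve at (270,150) in the left panel. TCP travel says about 45 mm, so I'll pull 4 mm more and measure the jaw's travel against the first picture.

>>> step_arm(
  delta_pos=[
    [-0.02, 0.08, 0],
    [-0.02, 0.07, 0],
    [0, 0, 0],
    [0, 0, 0],
  ],
  turn=[0, 0, 0, 0],
)

```text
time: 22.2
ee_pos: [0.4914, 0.3063, 0.0496]
eef_rot: [0.608, 0.794, -0.002, 0.001]
ft_force: [-5.4, -10.9, 8.2]
width: 0.0207
grip_force: 45.0
```

```bash
python3 - <<'E'
from h import *
s=read_state(); print({k:np.round(s[k],4) for k in('ee_pos','ft_force','width','grip_force')}, np.linalg.norm(s['ee_pos'][:2]-[.5039,.2594]))
t=cap('top'); c=cap('side'); w=cap('wrist')
o=np.array([.5628,.0389]); th=np.radians(15); R=np.array([[np.cos(th),-np.sin(th)],[np.sin(th),np.cos(th)]])
def jaw(im,t_):
    # intersect dark pixels' rays with plane z=86mm (jaw top)
    H,W=480,640;u,v=np.meshgrid(np.arange(W),np.arange(H))
    p=cv2.undistortPoints(np.stack([u,v],-1).reshape(-1,1,2).astype(float),t_['mtx'],t_['dist']).reshape(H,W,2)
    V=np.linalg.inv(t_['view']); d=np.stack([p[...,0],-p[...,1],-np.ones((H,W))],-1)@V[:3,:3].T
    P=V[:3,3]+d*((.086-V[2,3])/d[...,2])[...,None]
    J=(P[...,:2]-o)@R*1000; g=im.max(-1).astype(float)
    out=[]
    yy=np.arange(40,140,4)
    m=(J[...,0]>15)&(J[...,0]<38)
    return yy,[np.round(g[m&(J[...,1]>=y)&(J[...,1]<y+4)].mean()) for y in yy]
print(jaw(t['image'],t))
old=cv2.imread('pics/top0.png')[...,::-1]; print(jaw(old,t))
im=np.hstack([cv2.resize(t['image'][225:275,200:260],(400,333),interpolation=cv2.INTER_CUBIC),cv2.resize(c['image'][190:230,245:293],(400,333),interpolation=cv2.INTER_CUBIC)]); cv2.imwrite('pics/s7.png',im[...,::-1])
cv2.imwrite('pics/w7.png',w['image'][...,::-1])
E
```

```text
{'ee_pos': array([0.4914, 0.3063, 0.0496]), 'ft_force': array([ -5.4272, -10.8563,   8.2074]), 'width': np.float64(0.0207), 'grip_force': np.float64(44.9832)} 0.048581509538679395
(array([ 40,  44,  48,  52,  56,  60,  64,  68,  72,  76,  80,  84,  88,
        92,  96, 100, 104, 108, 112, 116, 120, 124, 128, 132, 136]), [np.float64(252.0), np.float64(252.0), np.float64(252.0), np.float64(252.0), np.float64(252.0), np.float64(252.0), np.float64(252.0), np.float64(252.0), np.float64(252.0), np.float64(252.0), np.float64(252.0), np.float64(252.0), np.float64(251.0), np.float64(219.0), np.float64(197.0), np.float64(186.0), np.float64(116.0), np.float64(41.0), np.float64(43.0), np.float64(115.0), np.float64(190.0), np.float64(192.0), np.float64(203.0), np.float64(204.0), np.float64(216.0)])
(array([ 40,  44,  48,  52,  56,  60,  64,  68,  72,  76,  80,  84,  88,
        92,  96, 100, 104, 108, 112, 116, 120, 124, 128, 132, 136]), [np.float64(250.0), np.float64(227.0), np.float64(202.0), np.float64(191.0), np.float64(138.0), np.float64(45.0), np.float64(45.0), np.float64(162.0), np.float64(251.0), np.float64(250.0), np.float64(250.0), np.float64(250.0), np.float64(250.0), np.float64(250.0), np.float64(250.0), np.float64(249.0), np.float64(250.0), np.float64(250.0), np.float64(248.0), np.float64(241.0), np.float64(199.0), np.float64(188.0), np.float64(198.0), np.float64(200.0), np.float64(211.0)])
```

View pics/s7.png

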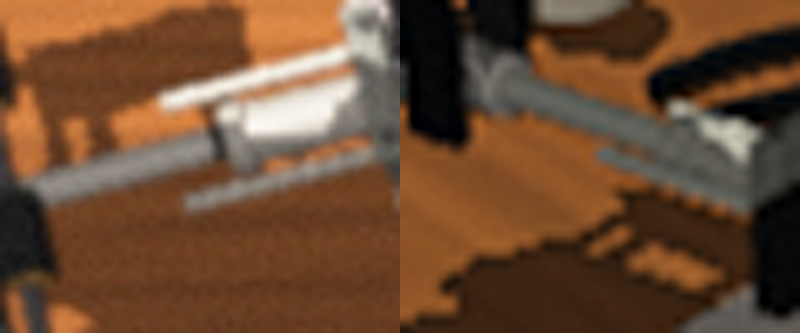

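The left panel now shows the black ring at (217,140), right at the sleeve mouth. Both the TCP and the jaw have moved about 48 mm. I'll settle briefly and hand in.

>>> step_arm(
  delta_pos=[
    [0, 0, 0],
    [0, 0, 0],
    [0, 0, 0],
    [0, 0, 0],
    [0, 0, 0],
  ],
  turn=[0, 0, 0, 0, 0],
)

```text
time: 22.85
ee_pos: [0.4914, 0.3063, 0.0496]
eef_rot: [0.608, 0.794, -0.002, 0.001]
ft_force: [-5.3, -9.5, 8.5]
width: 0.0205
grip_force: 45.0
```

```bash
python3 -c "
from bench import *
s=read_state(); print(s['ee_pos'],s['ft_force']); print(close_job())"
```

```text
[0.49141146 0.30630339 0.04960541] [-5.32037159 -9.5191639   8.5208722 ]
the job is handed in; nothing more can be done
None
```

The job is handed in (no verdict came back): all four components are in the tray, the brush is back on the bench clear of the jig, and the gripper is holding the rod about 48 mm out with its black ring just showing at the sleeve.

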